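# Open the reel pen's double-latched gate and hold it wide

## Robot

A 7-joint arm with a two-finger parallel gripper is mounted at the origin on the work surface. World frame = base frame: x ahead of the robot, y to its left, z up, the work surface at z = 0. Lengths are in m, angles in rad, forces in N, time in s.
With the tool pointing down it reaches from about 0.425 to 0.925 m from the base axis. Payload 6.8 kg.
Tool frame: the origin (TCP) lies where the fingers leave the gripper's body, on its centre line; the fingertips stand 73 mm ahead of it and the grasp point (between the pads) lies 54 mm ahead of it; z points along the fingers, y is the direction in which the jaws open and shut (so a half turn about z gives the same grasp; the last joint's range is limited). The gripper opens to 85 mm and grips with 20 to 120 N. Pads are 22 mm wide; open, the fingers measure 114 mm over their backs; the gripper's body (76 mm by 85 mm) begins 54 mm behind the grasp point. The pads swing forward as they close: fully open they stand 13 mm farther back than shut.
Start: joints at [1.03, 0.477, 0.022, 1.555, -0.011, 1.109, -0.083], TCP at [0.283, -0.613, 0.304] pointing down, gripper open.
Joint ranges: [-2.96, 2.96], [-0.34, 2.1], [-1.41, 1.46], [0.24, 2.44], [-1.37, 4.51], [0.17, 1.92], [-2.96, 2.96]. Speed limits (rad/s): [2.39, 2.39, 3.14, 3.14, 3.14, 3.14, 3.14].

## Interface

Orientations are given as a rotation vector (axis times angle).
In Python, from bench import r gives the robot as it stands.
- The arm moves only by the shell command python3 -m handwheel 'ROWS' [FORCE]. ROWS is JSON, a list that holds one entry, the list of rows, each a list of 7 numbers: the shift along the world's x, y, z in m, then the turn, a rotation vector about the world's x, y, z in rad, then the finger opening in m, from 0 to 0.0854. A call has 1 to 10 rows; each row shifts and turns the commanded pose from where the row before left it; what a row does not reach is not made up. A row lasts 1/12 s, in which the tool goes at most 41.7 mm and 7.16 degrees, less where a joint would pass 70% of its speed; a pose out of reach is approached as far as the arm can. A call is refused whole if a number of a shift passes 0.0417 or a number of a turn 0.125, either way. A call with a gripper value outside its range is refused whole. The fingers move at their own pace and stop on an object; FORCE is the grip in N (left out, the last holds). Time passes only in rows, so rows that do not move let the fingers close. It gives the time, the measured TCP pose, the force and the opening at its end, in the units of the state.
- r.get_obs(): the state, without advancing time (a new reading comes with each control period).
- r.grab_frame(name): name is "scene" or "side" or "wrist"; returns (picture, depth): 384x512x3 uint8, red, green, blue; 384x512 float32, m along the optical axis (not along the pixel's ray), 0 where there is no reading.
- r.get_calibration(name): a dict with "vertical_fov" (degrees; the focal length in pixels is half the picture's height over the tangent of half this angle, whatever the lens; pixels are square), "cx", "cy" (the principal point, pixels), "R" (3x3) and "t" (3): a world point X has camera coordinates R X + t; the wrist camera has in their place "T_tool_cam" (4x4, takes a point from camera to tool coordinates, whose origin is the TCP and whose axes are the flange's). Camera axes: x right, y down, z forward; pixel columns grow to the right and rows downward; lengths in m; the calibration is good to about 2 mm. A picture is of the moment at which its call begins: read the wrist's pose just before it. get_calibration takes no time and is no camera call.
- r.hand_in(): hands the job in, once; it reports no verdict.
Trained networks look in the newest picture that a camera, given by its name, has taken for a name from the list of things; names that differ only in an ending like _2 or _b are one class to them, and where a whole thing is asked for, a point or a joint stands for the part that bears it (a point fixed in the world has none). Each returns a list of dicts, best first, with "p" (0 to 1); they miss things now and then, are a little off and sometimes report something else, mostly with a low value. They report only what shows in the picture. A call takes as long as a camera call.
- r.masks_of(label, camera): "pixels" (384x512 bool, what is visible of it) and "at" ([column, row] in pixels, amid what is visible of it).
The state is a dict: "clock": time; "joints": joint angles; "qvel": joint speeds; "tau": joint torques, N m; "tcp_pos": TCP position; "orientation": TCP orientation; "contact_force": force on the tool from outside, world axes, zero at the start; "moment": the same for the moment, N m; "grip_width": finger opening in m.
Only numpy, scipy, OpenCV 4.12 (cv2) and the standard library are available. Lean on these libraries where they do the work, as an engineer would, in place of code of your own. Each camera call takes 0.05 s, during which the arm holds its last target.

## Task

Open the reel pen for a colleague who is about to reload it: squeeze the safety catch (the pair of round pins) fully together, then the main catch (the pair of flat paddles), and after that swing the gate out by its grip post, past its detent. Keep hold of the grip post with the gate wide open, nearly at its stop (75 degrees or more), and finish while still holding it there, for the gate springs back when let go. Leave the spools and the other things on the bench as they are.

Things in the scene. Friction and masses are not known exactly. Their poses are not given: they have to be found in the camera images.
- pen: The reel pen, fixed: open-topped slat enclosure 250 x 280 mm, 100 mm high. Origin on the bench near its middle. -x side = front, closed by the gate; +y = hinge side; -y = latch side, with a grey latch housing 50 mm wide, 104 mm high. Only the catch tabs and grip post stand higher than 118 mm: fingertips at 122 mm or more above the bench touch nothing else of pen, gate and spools.
- safety_mid (a point): Midpoint between the two round pins of the safety catch when shut, level with their tops, 160 mm above the bench; fixed to the pen, axes as the pen's. The pins are upright, 12 mm thick, 36 mm apart centre to centre along the pen's x (48 mm over both), free above 118 mm. The -x pin slides, the +x pin is fixed.
- safety_catch (a joint): How far the safety catch is squeezed, m: 0 shut, 0.018 fully squeezed, when the sliding pin has come 18 mm in +x of the pen and the pins are 30 mm over both. It moves against about 5 N and stays where it is left. Shut, its blade blocks the main catch.
- safety_pin: The sliding round pin of the safety catch, 12 mm thick, 46 mm high; origin at its foot, 46 mm below its top.
- safety_anvil: The fixed round pin of the safety catch, 12 mm thick, 56 mm high; origin at its foot on the housing.
- main_mid (a point): Midpoint between the two flat paddles of the main catch when shut, level with their tops, 160 mm above the bench; fixed to the pen, axes as the pen's. The paddles are upright, 6 mm thick (pen y), 24 mm wide (pen x), 36 mm apart centre to centre along the pen's y (42 mm over both), free above 118 mm. The +y paddle, next to the gate, slides; the -y one is fixed.
- main_catch (a joint): How far the main catch is squeezed, m: 0 shut, 0.018 fully (sliding paddle 18 mm in -y of the pen, 24 mm over both). It moves against about 5 N and stays where left; gives only 2 to 3 mm while the safety catch is shut. Its blade bars the gate until squeezed by 12 mm or more.
- main_paddle: The sliding flat paddle of the main catch, 24 mm by 6 mm, 44 mm high; origin at its foot, 44 mm below its top.
- main_anvil: The fixed flat paddle of the main catch, 24 mm by 6 mm, 56 mm high; origin at its foot on the housing.
- gate_hinge (a point): Point on the gate's upright hinge axis, 100 mm above the bench, axes as the pen's.
- gate (a joint): Gate angle, rad: 0 shut, growing as it swings out at the front; at angle a it points from the hinge along (-sin a, -cos a) in the pen's x, y. Stop at 1.5. Gate 190 mm long, 12 mm thick, top at 100 mm. A spring pulls it shut (1 N at the grip post when shut, 4 to 5 N when wide); a ball detent between 0.5 and 0.95 rad must be overcome (10 N there); let go, it springs back to 0.95.
- grip_post: The gate's grip post: upright round steel rod, 16 mm thick and 65 mm high, standing on the gate's top edge 125 mm from the hinge axis. Origin at its foot, 100 mm above the bench; it turns with the gate.
- grip_top (a point): Centre of the top of the grip post, 165 mm above the bench.
- spool_wide: Fat cord spool, 84 mm across, 75 mm high, standing in the pen; to be left alone. Origin: centre of its underside.
- spool_tall: Tall cord spool, 60 mm across, 85 mm high, standing in the pen; to be left alone. Origin: centre of its underside.
- spool_small: Small cord spool, 48 mm across, 60 mm high, standing in the pen; to be left alone. Origin: centre of its underside.
- spool_out: Cord spool, 72 mm across, 70 mm high, standing on the bench to the right of the pen; to be left alone. Origin: centre of its underside.
- tape_roll: Roll of paper tape, 90 mm across, 24 mm high, flat on the bench beside the latch housing; to be left alone. Origin: centre of its underside.
- bobbin: Wooden bobbin, 50 mm across, 55 mm high, standing on the bench to the left; to be left alone. Origin: centre of its underside.
- wax_jar: Glass jar with a metal cap, 64 mm across, 65 mm high, on the bench to the right; to be left alone. Origin: centre of its underside.
- screwdriver: Black-handled screwdriver, 200 mm long, lying on the bench; to be left alone. Origin: middle of its length, on the bench, x towards the tip.

How it is judged:
By the outcome, as a careful person would: the job done as asked, in the order asked, and still so for the second after the job is handed in, while the arm keeps its last pose, push and grip.
It also fails if it takes over 45 s, if anything falls off the work surface, if the arm or the gripper's body presses on something with over 40 N, if the wrist force passes 120 N, or if a joint passes its speed limit or range.

## Working session

There is one attempt and no reset: what is moved stays moved. The work goes in short steps, Python scripts to look and compute and a shell command to move; the robot and the scene stay as the last step left them, time stands still between calls to the robot, and variables do not carry over. Pictures are saved under pics/ and viewed, and the job is handed in when it is done.

```bash
ls; mkdir -p pics; python3 - <<'E'
from bench import r
import cv2
o=r.get_obs(); print({k:(v if not hasattr(v,'round') else v) for k,v in o.items()})
for n in ("scene","side","wrist"):
    p,d=r.grab_frame(n); cv2.imwrite(f"pics/a_{n}.png",p[:,:,::-1]); c=r.get_calibration(n); print(n,c)
E
```

```text
pics
{'clock': 0.0, 'joints': array([ 1.02988345,  0.47781658,  0.02232366,  1.55644796, -0.01151502,
        1.1093244 , -0.08308707]), 'qvel': array([ 0.0006783 , -0.00124956,  0.00143198,  0.00333257,  0.00019668,
       -0.00032999,  0.00174056]), 'tau': array([ 5.70151201e-05, -5.96451473e+01,  1.60804119e+00, -2.81203669e+01,
        1.24868556e-02,  9.18611535e-03,  9.07763592e-06]), 'tcp_pos': array([ 0.28292405, -0.61233233,  0.30291572]), 'orientation': array([-3.06654801e+00, -6.74245807e-01,  8.11051537e-04]), 'contact_force': array([-0.43178526,  1.36415051,  0.16249074]), 'moment': array([ 0.00851376,  0.03203451, -0.03527396]), 'grip_width': 0.08525313322774236}
scene {'vertical_fov': 51.86608157180452, 'cx': 253.54910946485646, 'cy': 191.37973809483876, 'R': array([[ 0.50719701,  0.8618134 , -0.0053719 ],
       [ 0.61564035, -0.36666636, -0.69752616],
       [-0.60310709,  0.35047602, -0.71653918]]), 't': array([-0.27698389, -0.25564462,  1.7693525 ])}
side {'vertical_fov': 57.60648300432883, 'cx': 249.68079180982238, 'cy': 192.5270987139773, 'R': array([[-0.91720208, -0.39840996, -0.00313783],
       [-0.25663032,  0.59679081, -0.76025102],
       [ 0.30476421, -0.69649855, -0.64962185]]), 't': array([0.51056713, 0.2477478 , 1.12757967])}
wrist {'vertical_fov': 67.27250109326847, 'cx': 259.4039492031303, 'cy': 195.2385670678161, 'T_tool_cam': array([[ 8.17132174e-05, -9.58284709e-01, -2.85815341e-01,
         7.25371000e-02],
       [ 9.99999987e-01,  1.18590557e-04, -1.11716542e-04,
        -9.57899433e-04],
       [ 1.40951254e-04, -2.85815328e-01,  9.58284706e-01,
        -7.03365437e-02],
       [ 0.00000000e+00,  0.00000000e+00,  0.00000000e+00,
         1.00000000e+00]])}
```

View pics/a_scene.png

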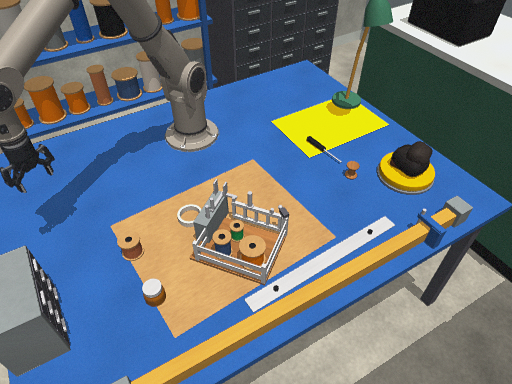

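View pics/a_side.png

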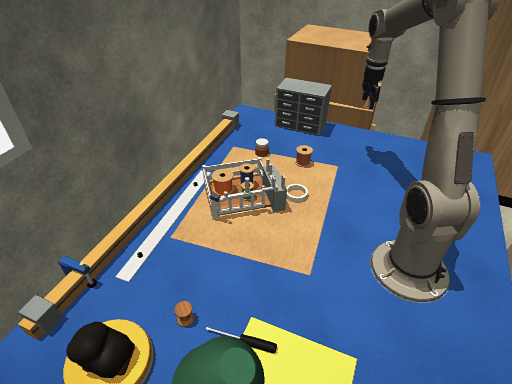

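```bash
cat > h.py <<'E'
from bench import r
import numpy as np, cv2
from scipy.spatial.transform import Rotation as Ro
def calib(n):
    c=r.get_calibration(n); f=192/np.tan(np.radians(c['vertical_fov']/2))
    return c,f
def cam2world(n,obs=None):
    c,f=calib(n)
    if n=='wrist':
        o=obs or r.get_obs(); T=np.eye(4); T[:3,:3]=Ro.from_rotvec(o['orientation']).as_matrix(); T[:3,3]=o['tcp_pos']
        return T@c['T_tool_cam'],c,f
    T=np.eye(4); T[:3,:3]=c['R'].T; T[:3,3]=-c['R'].T@c['t']; return T,c,f
def cloud(n,d,obs=None):
    T,c,f=cam2world(n,obs); v,u=np.mgrid[0:384,0:512]
    P=np.stack([(u-c['cx'])/f*d,(v-c['cy'])/f*d,d],-1)
    return P@T[:3,:3].T+T[:3,3]
def proj(n,X,obs=None):
    T,c,f=cam2world(n,obs); X=np.atleast_2d(X); p=(X-T[:3,3])@T[:3,:3]
    return np.stack([p[:,0]/p[:,2]*f+c['cx'],p[:,1]/p[:,2]*f+c['cy']],-1)
E
python3 - <<'E'
from h import *
np.set_printoptions(precision=4,suppress=True)
for n in ("scene","side"):
    p,d=r.grab_frame(n); W=cloud(n,d)
    for l in ("pen","safety_pin","safety_anvil","main_paddle","main_anvil","grip_post","gate","bobbin","tape_roll","screwdriver"):
        for m in r.masks_of(l,n)[:2]:
            k=m['pixels']&(d>0); q=W[k]
            if len(q): print(n,l,round(m['p'],2),np.round(m['at']),len(q),np.median(q,0),q.min(0),q.max(0))
E
```

```text
scene pen 0.94 [232. 228.] 4534 [ 0.6343 -0.1239  0.0472] [ 0.3547 -0.2788 -0.0049] [0.8204 0.0822 0.1677]
scene safety_anvil 0.4 [207. 209.] 62 [ 0.5649 -0.1829  0.129 ] [ 0.5231 -0.1889  0.1031] [ 0.5714 -0.1596  0.1617]
scene main_paddle 0.23 [234. 227.] 4392 [ 0.6347 -0.1247  0.0475] [ 0.3813 -0.2754 -0.0029] [0.8204 0.0822 0.166 ]
scene main_anvil 0.5 [251. 249.] 686 [ 0.7353 -0.1139  0.0868] [ 0.6818 -0.1605  0.0094] [ 0.804  -0.0685  0.0985]
scene main_anvil 0.44 [211. 185.] 56 [ 0.4789 -0.1118  0.1381] [ 0.47   -0.1203  0.109 ] [ 0.4864 -0.0993  0.1625]
scene grip_post 0.65 [249. 199.] 74 [ 0.5913 -0.042   0.1369] [ 0.578  -0.0487  0.1013] [ 0.5966 -0.0281  0.1677]
scene grip_post 0.24 [224. 188.] 42 [ 0.5083 -0.089   0.1409] [ 0.3773 -0.0977 -0.0009] [ 0.514  -0.0203  0.1631]
scene gate 0.87 [254. 212.] 918 [ 0.5918 -0.028   0.0527] [ 0.4385 -0.0878 -0.0068] [0.6801 0.0694 0.169 ]
scene gate 0.47 [236. 228.] 234 [ 0.6274 -0.1113  0.0705] [ 0.592  -0.1303  0.0166] [ 0.6428 -0.0846  0.078 ]
scene bobbin 0.7 [352. 169.] 222 [0.573  0.4306 0.0292] [ 0.4968  0.4085 -0.0046] [0.59
[... 990 characters left out ...]
-0.1179  0.1095] [ 0.4838 -0.0961  0.1597]
side grip_post 0.45 [246. 189.] 71 [ 0.5832 -0.0324  0.1308] [ 0.5762 -0.0489  0.0997] [ 0.5981 -0.0271  0.1671]
side gate 0.96 [243. 196.] 646 [ 0.5962 -0.0264  0.0673] [ 0.5293 -0.146   0.002 ] [0.6918 0.0374 0.1677]
side bobbin 0.94 [186. 313.] 355 [0.5643 0.4415 0.0529] [ 0.5448  0.4135 -0.0047] [0.5906 0.4596 0.0595]
side bobbin 0.2 [302. 155.] 301 [ 0.4821 -0.4146  0.0547] [ 0.4506 -0.4741  0.0007] [ 0.5209 -0.3952  0.0751]
side tape_roll 0.47 [298. 190.] 254 [ 0.4466 -0.2151  0.0172] [ 0.4018 -0.2815 -0.0026] [ 0.4929 -0.1087  0.1027]
side screwdriver 0.65 [260. 344.] 416 [0.3453 0.4291 0.0225] [ 0.2753  0.3983 -0.0021] [0.4817 0.655  0.5049]
```

```bash
python3 - <<'E'
from h import *
np.set_printoptions(precision=4,suppress=True)
for n in ("scene","side"):
    p,d=r.grab_frame(n); W=cloud(n,d)
    k=(d>0)&(W[...,2]>0.122)&(W[...,2]<0.18)&(W[...,0]>.42)&(W[...,0]<.7)&(W[...,1]>-.25)&(W[...,1]<.05)
    nl,L,st,c=cv2.connectedComponentsWithStats(k.astype(np.uint8),connectivity=8)
    T,_,_=cam2world(n); print(n,'cam',T[:3,3])
    for i in range(1,nl):
        q=W[L==i]
        if len(q)>3:
            print(i,len(q),c[i],np.median(q,0),q.min(0),q.max(0))
    x0,x1,y0,y1=(150,310,150,290) if n=='scene' else (190,330,130,230)
    cv2.imwrite(f"pics/b_{n}.png",cv2.resize(p[y0:y1,x0:x1,::-1],None,fx=5 if n=='scene' else 5.5,fy=5 if n=='scene' else 5.5,interpolation=cv2.INTER_CUBIC)[:600,:800])
E
```

```text
scene cam [ 1.365  -0.4751  1.088 ]
1 49 [215.0816 185.    ] [ 0.4793 -0.1111  0.1459] [ 0.4691 -0.1201  0.1228] [ 0.4856 -0.099   0.162 ]
2 47 [224.6809 188.0851] [ 0.508  -0.0893  0.1439] [ 0.4981 -0.0978  0.122 ] [ 0.5155 -0.0762  0.164 ]
3 55 [249.2727 196.8182] [ 0.5904 -0.0414  0.1506] [ 0.5783 -0.0456  0.1227] [ 0.5971 -0.0314  0.1675]
4 36 [211.5833 202.3333] [ 0.5458 -0.157   0.1467] [ 0.537  -0.1621  0.1232] [ 0.5497 -0.1497  0.1625]
5 38 [206.8947 209.8421] [ 0.5668 -0.1843  0.1479] [ 0.5558 -0.1893  0.1222] [ 0.5725 -0.1765  0.1619]
side cam [0.1882 0.8409 0.9225]
1 56 [268.4643 165.2321] [ 0.5571 -0.1748  0.1441] [ 0.5345 -0.1891  0.1247] [ 0.5672 -0.1469  0.163 ]
2 34 [272.9706 180.8235] [ 0.5002 -0.0815  0.1475] [ 0.4947 -0.0958  0.1227] [ 0.5103 -0.0755  0.1627]
3 40 [282.675 179.775] [ 0.472  -0.1036  0.1436] [ 0.4651 -0.1202  0.1227] [ 0.4833 -0.0972  0.1628]
4 48 [246.5208 182.6042] [ 0.583  -0.0324  0.1494] [ 0.5774 -0.047   0.1233] [ 0.592  -0.0278  0.1682]
```

View pics/b_scene.png

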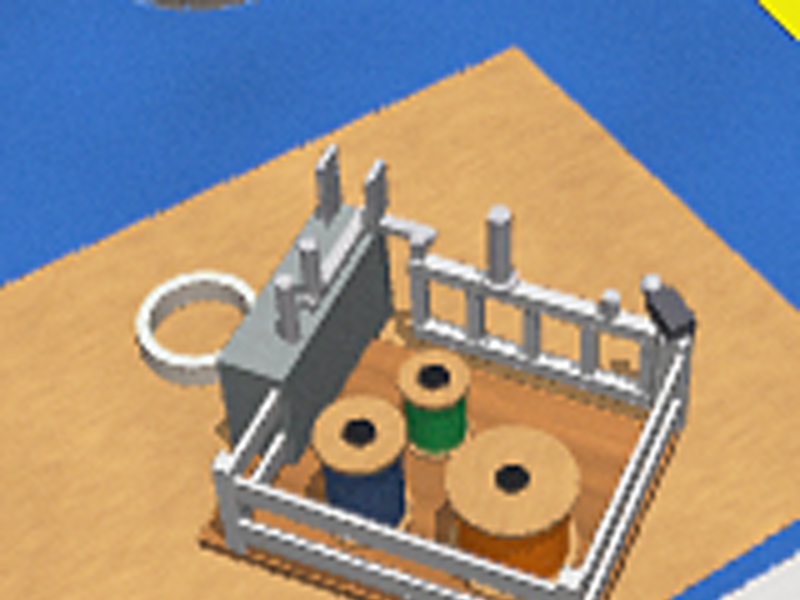

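View pics/b_side.png

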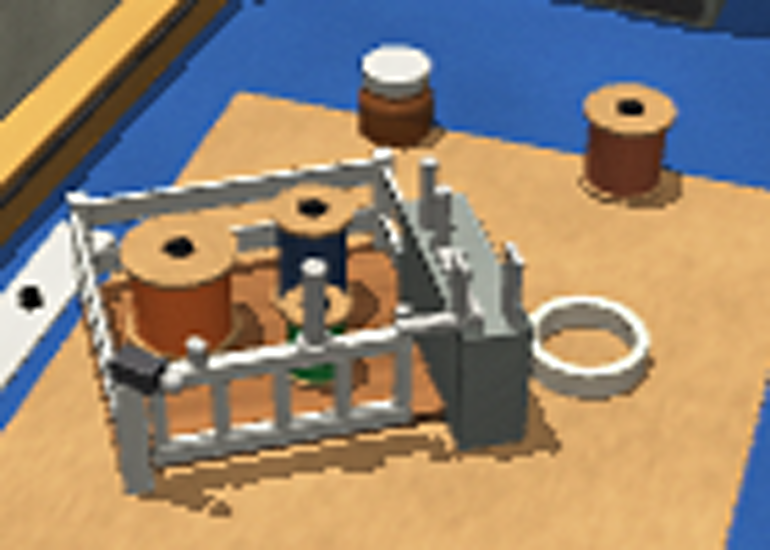

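```bash
python3 -m handwheel '[[[0.02,0.034,0.002,0,0,0.014,0.085],[0.02,0.034,0.002,0,0,0.014,0.085],[0.02,0.034,0.002,0,0,0.014,0.085],[0.02,0.034,0.002,0,0,0.014,0.085],[0.02,0.034,0.002,0,0,0.014,0.085],[0.02,0.034,0.002,0,0,0.014,0.085],[0.02,0.034,0.002,0,0,0.014,0.085],[0.02,0.034,0.002,0,0,0.014,0.085],[0.02,0.034,0.002,0,0,0.014,0.085],[0.02,0.034,0.002,0,0,0.014,0.085]]]' 40
python3 -m handwheel '[[[0.02,0.034,0.002,0,0,0.014,0.085],[0.02,0.034,0.002,0,0,0.014,0.085],[0.01,0.034,0.002,0,0,0.014,0.085],[0.0,0.015,0.0,0,0,0.0,0.085],[0,0,0,0,0,0,0.085],[0,0,0,0,0,0,0.085]]]'
cat > look.py <<'E'
from h import *
import sys
np.set_printoptions(precision=4,suppress=True)
o=r.get_obs(); p,d=r.grab_frame('wrist'); W=cloud('wrist',d,o)
R=Ro.from_rotvec(o['orientation']).as_matrix()
print('t',o['clock'],'tcp',o['tcp_pos'],'z',R[:,2],'yaw y',np.degrees(np.arctan2(R[1,1],R[0,1])),'q',o['joints'],'F',o['contact_force'],'w',o['grip_width'])
cv2.imwrite(f"pics/{sys.argv[1]}.png",p[:,:,::-1])
k=(d>0)&(W[...,2]>0.122)&(W[...,2]<0.18)&(W[...,0]>.42)&(W[...,0]<.7)&(W[...,1]>-.25)&(W[...,1]<.2)
nl,L,st,c=cv2.connectedComponentsWithStats(k.astype(np.uint8),connectivity=8)
for i in range(1,nl):
    q=W[L==i]
    if len(q)>10:
        t=q[q[:,2]>np.percentile(q[:,2],97)-.004]
        print(i,len(q),c[i],'z',q[:,2].max(),'top mid',(t.min(0)+t.max(0))/2,t.mean(0),len(t))
E
python3 look.py c1
```

```text
clock: 2.18
tcp_pos: [0.4838, -0.2711, 0.3244]
orientation: [3.013, 0.888, 0.001]
contact_force: [0.6, -0.5, 0.8]
grip_width: 0.085
clock: 2.68
tcp_pos: [0.5332, -0.155, 0.33]
orientation: [2.993, 0.954, 0.0]
contact_force: [0.5, -1.3, 0.1]
grip_width: 0.0848
t 2.6833 tcp [ 0.5332 -0.155   0.33  ] z [ 0.0001 -0.0003 -1.    ] yaw y -54.65647955696947 q [ 0.3691  0.2688 -0.2397  1.8018  0.0719  1.0792 -0.8501] F [ 0.5178 -1.2557  0.0648] w 0.08479660666483414
1 646 [177.9164  59.5867] z 0.16713572377334915 top mid [ 0.5853 -0.0376  0.1648] [ 0.5854 -0.0377  0.1653] 390
2 446 [179.6435 175.1323] z 0.16219378692324107 top mid [ 0.5034 -0.0865  0.1598] [ 0.504  -0.0867  0.1602] 207
3 252 [265.1032 183.7341] z 0.16227185895703677 top mid [ 0.5418 -0.1541  0.16  ] [ 0.542  -0.154   0.1604] 144
4 273 [302.967 182.348] z 0.16242144649598628 top mid [ 0.5628 -0.1815  0.1601] [ 0.5629 -0.1813  0.1602] 148
5 523 [184.1644 212.1644] z 0.16189369829678002 top mid [ 0.475  -0.1083  0.1596] [ 0.4755 -0.1083  0.1601] 190
```

View pics/c1.png

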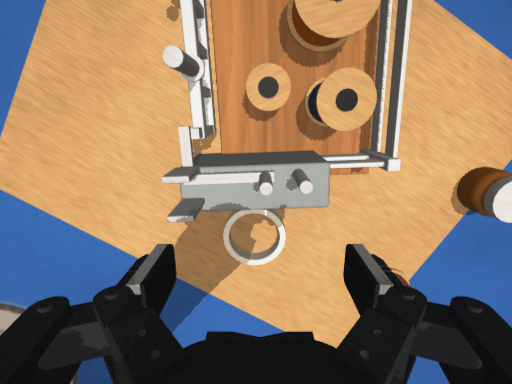

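```bash
python3 -m handwheel '[[[0.012,-0.009,-0.02,0,0,0.017,0.085],[0.0115,-0.0095,-0.025,0,0,0.017,0.085],[0,0,-0.02,0,0,0,0.085],[0,0,0,0,0,0,0.085],[0,0,0,0,0,0,0.085]]]'
python3 look.py c2
```

```text
clock: 3.15
tcp_pos: [0.5555, -0.1758, 0.2641]
orientation: [-2.978, -0.997, 0.004]
contact_force: [0.1, 0.4, 0.7]
grip_width: 0.0848
t 3.15 tcp [ 0.5555 -0.1758  0.2641] z [-0.0028  0.0003 -1.    ] yaw y -52.985504015995026 q [ 0.3793  0.38   -0.2284  1.8082  0.1024  0.9677 -0.8166] F [0.0681 0.3502 0.7485] w 0.08480347722826902
1 1706 [101.9121  46.2556] z 0.1674962702646316 top mid [ 0.5856 -0.0376  0.165 ] [ 0.5858 -0.0379  0.1652] 830
2 1007 [112.422  199.8272] z 0.16220962106643194 top mid [ 0.5038 -0.0862  0.1597] [ 0.5044 -0.0867  0.1601] 368
3 524 [224.6279 214.2557] z 0.16165657168795602 top mid [ 0.5419 -0.154   0.1595] [ 0.5424 -0.1541  0.1602] 256
4 513 [274.1384 213.9844] z 0.1619760661497097 top mid [ 0.5631 -0.1814  0.1596] [ 0.5633 -0.1812  0.1602] 264
5 1144 [120.3016 246.7404] z 0.16208614133115878 top mid [ 0.4755 -0.1081  0.1596] [ 0.4761 -0.1085  0.16  ] 342
```

View pics/c2.png

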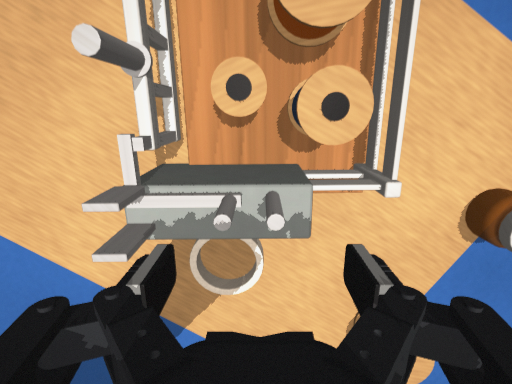

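```bash
python3 -m handwheel '[[[0.002,0.0015,-0.016,0.0,0,0,0.085],[0,0,-0.02,0,0,0,0.085],[0,0,-0.02,0,0,0,0.085],[0,0,0,0,0,0,0.085],[0,0,0,0,0,0,0.085]]]'
python3 look.py c3
```

```text
clock: 3.62
tcp_pos: [0.5586, -0.173, 0.2099]
orientation: [2.978, 1.001, 0.0]
contact_force: [-0.1, 0.2, 0.3]
grip_width: 0.0851
t 3.6167 tcp [ 0.5586 -0.173   0.2099] z [ 0.0002 -0.0002 -1.    ] yaw y -52.85121572637786 q [ 0.3666  0.4459 -0.2224  1.8502  0.1262  0.8589 -0.8397] F [-0.0682  0.1878  0.3095] w 0.0851298870589167
1 3551 [41.3219 31.9685] z 0.16736599154196782 top mid [ 0.586  -0.0404  0.1648] [ 0.5868 -0.0411  0.1649] 1145
3 2349 [ 61.2095 239.7659] z 0.16186418493729196 top mid [ 0.504  -0.0864  0.1595] [ 0.5048 -0.0866  0.1599] 768
4 1147 [212.9006 258.585 ] z 0.16233101403267092 top mid [ 0.5422 -0.154   0.1597] [ 0.5427 -0.1539  0.1601] 493
5 1121 [279.2382 258.314 ] z 0.1619016114426989 top mid [ 0.563  -0.1812  0.1596] [ 0.5635 -0.1809  0.1601] 492
6 1681 [157.1672 271.887 ] z 0.17997458968451704 top mid [ 0.5327 -0.1342  0.1777] [ 0.5344 -0.1337  0.1777] 357
7 1685 [361.7662 271.9033] z 0.1799813824244511 top mid [ 0.5864 -0.2058  0.1776] [ 0.589  -0.2056  0.1776] 375
8 1201 [ 85.9967 286.632 ] z 0.153357980767907 top mid [ 0.4807 -0.1104  0.15  ] [ 0.4807 -0.1107  0.1493] 146
```

View pics/c3.png

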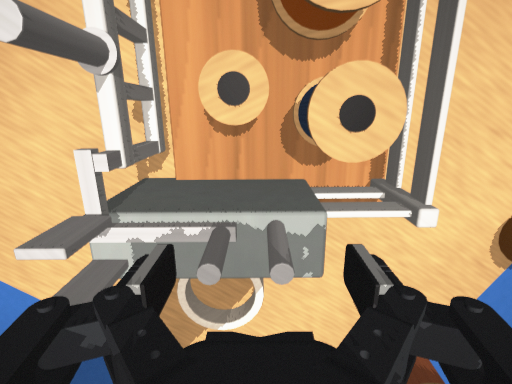

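```bash
python3 -m handwheel '[[[0,0,0,0,0,0,0.05],[0,0,0,0,0,0,0.035],[0,0,0,0,0,0,0.025],[0,0,0,0,0,0,0.025],[0,0,0,0,0,0,0.02],[0,0,0,0,0,0,0.02],[0,0,0,0,0,0,0.02],[0,0,0,0,0,0,0.02]]]' 30
python3 look.py c4
```

```text
clock: 4.33
tcp_pos: [0.5601, -0.1738, 0.2105]
orientation: [2.975, 0.999, 0.005]
contact_force: [2.9, -2.6, 6.9]
grip_width: 0.028
t 4.3333 tcp [ 0.5601 -0.1738  0.2105] z [ 0.0041 -0.0016 -1.    ] yaw y -52.866509933663586 q [ 0.3666  0.4458 -0.2219  1.8485  0.1271  0.8565 -0.84  ] F [ 2.9485 -2.6418  6.9499] w 0.02801022038060882
1 3434 [39.7225 34.8436] z 0.16794431548284738 top mid [ 0.5862 -0.0406  0.165 ] [ 0.5872 -0.0413  0.1649] 1049
3 2364 [ 58.6679 241.1616] z 0.16222618589183416 top mid [ 0.5038 -0.0863  0.1596] [ 0.5045 -0.0865  0.1599] 749
4 2434 [229.8291 261.7777] z 0.17995240405746618 top mid [ 0.5508 -0.1566  0.1767] [ 0.5529 -0.1581  0.1763] 410
5 2461 [288.77   261.7245] z 0.17997037580454928 top mid [ 0.572  -0.1849  0.1768] [ 0.5723 -0.1836  0.1765] 407
7 2521 [ 72.3772 300.0385] z 0.16248305183111814 top mid [ 0.4757 -0.1073  0.1597] [ 0.476  -0.1077  0.1598] 659
```

View pics/c4.png

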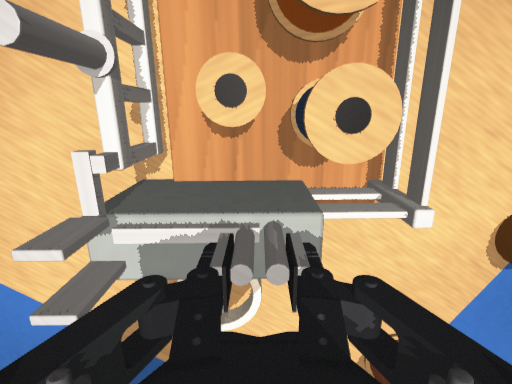

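```bash
python3 -m handwheel '[[[0,0,0,0,0,0,0.02],[0,0,0,0,0,0,0.02],[0,0,0,0,0,0,0.085],[0,0,0,0,0,0,0.085],[0,0,0,0,0,0,0.085],[0,0,0,0,0,0,0.085]]]' 45
python3 look.py c5
```

```text
clock: 4.88
tcp_pos: [0.5581, -0.1725, 0.2084]
orientation: [-2.977, -1.001, 0.002]
contact_force: [-0.4, -1.3, -0.5]
grip_width: 0.0744
t 4.8833 tcp [ 0.5581 -0.1725  0.2084] z [-0.0013  0.0004 -1.    ] yaw y -52.81196413032481 q [ 0.3662  0.4474 -0.2227  1.8519  0.1264  0.8574 -0.8401] F [-0.3749 -1.2689 -0.4975] w 0.07444711604470235
1 3577 [41.7417 31.0934] z 0.16768080306207883 top mid [ 0.5859 -0.0406  0.1649] [ 0.5867 -0.0414  0.1649] 1102
2 2388 [ 61.0674 240.6068] z 0.1623045036441322 top mid [ 0.5037 -0.0863  0.1597] [ 0.5048 -0.0867  0.16  ] 764
3 1150 [246.433  259.5313] z 0.16203162545964891 top mid [ 0.5522 -0.1673  0.1596] [ 0.5528 -0.1669  0.1601] 505
4 1149 [281.0374 259.4352] z 0.16185351876627488 top mid [ 0.5632 -0.1815  0.1595] [ 0.5636 -0.181   0.1601] 498
5 1782 [169.3316 269.7862] z 0.17997950586685157 top mid [ 0.5359 -0.1375  0.1774] [ 0.5382 -0.1368  0.1772] 327
6 1785 [349.7356 269.8246] z 0.1799976072774323 top mid [ 0.5833 -0.2014  0.1775] [ 0.5861 -0.1994  0.1775] 296
7 961 [ 87.6993 285.6961] z 0.160857556022658 top mid [ 0.4704 -0.0979  0.156 ] [ 0.4708 -0.098   0.1563] 46
```

View pics/c5.png

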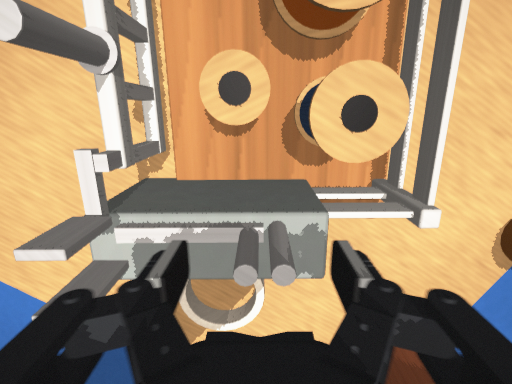

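```bash
python3 -m handwheel '[[[0,0,0.03,0,0,0,0.085],[0,0,0.03,0,0,0,0.085],[0,0,0.02,0,0,0.1,0.085],[-0.008,0.008,0,0,0,0.12,0.085],[-0.008,0.008,0,0,0,0.12,0.085],[-0.008,0.008,0,0,0,0.12,0.085],[-0.008,0.008,0,0,0,0.12,0.085],[-0.008,0.008,0,0,0,0.12,0.085],[-0.008,0.008,0,0,0,0.12,0.085],[-0.008,0.008,0,0,0,0.12,0.085]]]'
python3 -m handwheel '[[[-0.006,0.006,0,0,0,0.12,0.085],[-0.006,0.006,0,0,0,0.12,0.085],[-0.006,0.003,0,0,0,0.12,0.085],[0,0,0,0,0,0.12,0.085],[0,0,0,0,0,0.12,0.085],[0,0,0,0,0,0.03,0.085],[0,0,0,0,0,0,0.085],[0,0,0,0,0,0,0.085]]]'
python3 look.py d1
```

```text
clock: 5.77
tcp_pos: [0.5019, -0.1163, 0.2887]
orientation: [-2.194, -2.248, 0.001]
contact_force: [0.5, 0.4, -0.5]
grip_width: 0.0849
clock: 6.43
tcp_pos: [0.4844, -0.1018, 0.2888]
orientation: [-1.401, -2.812, 0.0]
contact_force: [-0.3, 0.2, -0.9]
grip_width: 0.0851
t 6.4333 tcp [ 0.4844 -0.1018  0.2888] z [-0.0004  0.0001 -1.    ] yaw y 37.0373446407214 q [ 0.5585  0.2447 -0.5493  1.9632  0.1534  0.9744  0.5823] F [-0.3402  0.1925 -0.9326] w 0.08505054119489663
1 396 [244.697  206.4672] z 0.16204342175201056 top mid [ 0.4749 -0.108   0.1599] [ 0.4747 -0.1076  0.1601] 263
2 465 [290.7742 205.7828] z 0.1617065580374854 top mid [ 0.5032 -0.0862  0.1596] [ 0.5027 -0.0855  0.1602] 265
3 962 [411.8451 219.4335] z 0.16664934382451352 top mid [ 0.5854 -0.0372  0.1644] [ 0.5845 -0.0372  0.165 ] 385
4 624 [275.5385 311.0785] z 0.16192386610722456 top mid [ 0.5553 -0.1724  0.1594] [ 0.5528 -0.1689  0.1597] 203
```

View pics/d1.png

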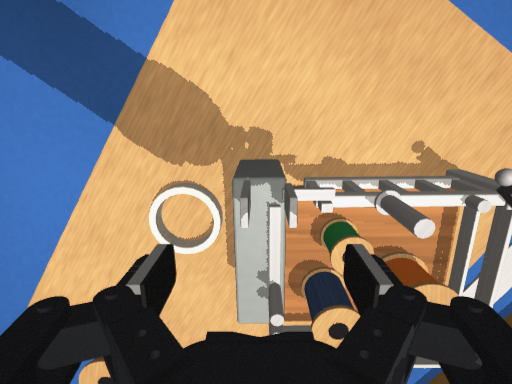

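```bash
python3 -m handwheel '[[[-0.001,-0.001,-0.02,0,0,0,0.085],[0,0,-0.02,0,0,0,0.085],[0,0,-0.02,0,0,0,0.085],[0,0,-0.018,0,0,0,0.085],[0,0,0,0,0,0,0.085],[0,0,0,0,0,0,0.05],[0,0,0,0,0,0,0.035],[0,0,0,0,0,0,0.025]]]' 30
python3 -m handwheel '[[[0,0,0,0,0,0,0.015],[0,0,0,0,0,0,0.015],[0,0,0,0,0,0,0.015],[0,0,0,0,0,0,0.015],[0,0,0,0,0,0,0.015],[0,0,0,0,0,0,0.015],[0,0,0,0,0,0,0.015]]]' 45
python3 look.py d2
```

```text
clock: 7.15
tcp_pos: [0.485, -0.1025, 0.2124]
orientation: [1.398, 2.81, 0.002]
contact_force: [4.3, 3.4, 4.0]
grip_width: 0.0512
clock: 7.73
tcp_pos: [0.4829, -0.1046, 0.2131]
orientation: [1.4, 2.811, -0.006]
contact_force: [-9.7, -4.2, 19.0]
grip_width: 0.0213
t 7.7333 tcp [ 0.4829 -0.1046  0.2131] z [-0.001  -0.0039 -1.    ] yaw y 37.037558479087295 q [ 0.5233  0.3446 -0.5205  2.0387  0.2381  0.8162  0.5101] F [-9.6711 -4.1709 19.0151] w 0.021303294057462983
1 2073 [233.8471 256.7964] z 0.1799211264078977 top mid [ 0.4692 -0.1108  0.1774] [ 0.4702 -0.1084  0.1779] 346
2 1965 [286.2784 256.8158] z 0.1799838480357106 top mid [ 0.4919 -0.0943  0.1774] [ 0.4903 -0.0936  0.1778] 353
3 2153 [482.6112 264.8946] z 0.16649939519139806 top mid [ 0.582  -0.0392  0.164 ] [ 0.5804 -0.0402  0.1642] 336
```

View pics/d2.png

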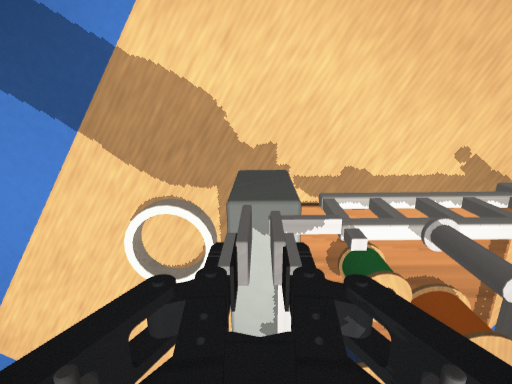

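```bash
python3 -m handwheel '[[[0,0,0,0,0,0,0.085],[0,0,0,0,0,0,0.085],[0,0,0,0,0,0,0.085],[0,0,0.03,0,0,0,0.085],[0,0,0.03,0,0,0,0.085],[0,0,0.02,0,0,0,0.085],[0,0,0,0,0,0,0.085],[0,0,0,0,0,0,0.085]]]'
python3 look.py d3
```

```text
clock: 8.45
tcp_pos: [0.4842, -0.1028, 0.2919]
orientation: [1.398, 2.811, 0.001]
contact_force: [-0.5, -0.2, -0.0]
grip_width: 0.085
t 8.45 tcp [ 0.4842 -0.1028  0.2919] z [ 0.0024 -0.0007 -1.    ] yaw y 37.11711437669953 q [ 0.5645  0.2401 -0.553   1.9613  0.152   0.9779  0.5872] F [-0.5091 -0.2255 -0.0177] w 0.08501430596585935
1 386 [245.6606 203.943 ] z 0.161956164695518 top mid [ 0.4749 -0.108   0.1598] [ 0.4747 -0.1077  0.1602] 250
2 353 [268.7224 204.2805] z 0.16187146080064607 top mid [ 0.4889 -0.0969  0.1597] [ 0.4886 -0.0966  0.16  ] 268
3 934 [410.6413 216.9668] z 0.1671721160444384 top mid [ 0.5854 -0.0372  0.1646] [ 0.5844 -0.0371  0.1649] 379
4 660 [275.8924 309.6727] z 0.16154216886114536 top mid [ 0.5559 -0.1732  0.1592] [ 0.5545 -0.171   0.1597] 247
```

View pics/d3.png

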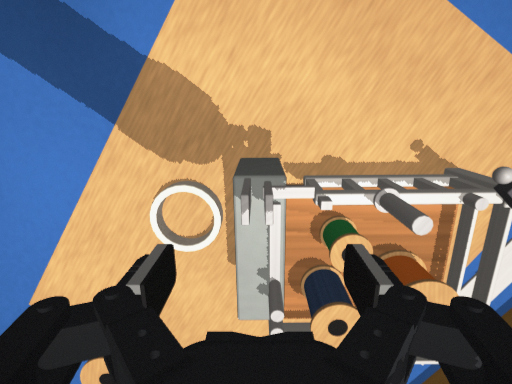

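```bash
python3 -m handwheel '[[[0.008,0.005,0,0,0,0.12,0.085],[0.008,0.005,0,0,0,0.12,0.085],[0.008,0.005,0,0,0,0.12,0.085],[0.008,0.005,0,0,0,0.12,0.085],[0.008,0.005,0,0,0,0.12,0.085],[0.008,0.005,0,0,0,0.12,0.085],[0.008,0.005,0,0,0,0.12,0.085],[0.008,0.005,0,0,0,0.12,0.085],[0.008,0.005,0,0,0,0.12,0.085],[0.008,0.005,0,0,0,0.12,0.085]]]'
python3 -m handwheel '[[[0.008,0.005,0,0,0,0.12,0.085],[0.008,0.005,0,0,0,0.12,0.085],[0.006,0.005,-0.02,0,0,0.12,0.085],[0,0,-0.02,0,0,0,0.085],[0,0,0,0,0,0,0.085],[0,0,0,0,0,0,0.085]]]'
python3 look.py e1
```

```text
clock: 9.33
tcp_pos: [0.5632, -0.0525, 0.289]
orientation: [0.443, -3.107, -0.002]
contact_force: [-0.6, 0.7, 0.0]
grip_width: 0.085
clock: 9.83
tcp_pos: [0.5843, -0.0379, 0.2488]
orientation: [0.982, -2.979, -0.003]
contact_force: [-0.1, 1.5, 0.0]
grip_width: 0.0849
t 9.8333 tcp [ 0.5843 -0.0379  0.2488] z [-0.0048  0.0007 -1.    ] yaw y 126.49541034669218 q [ 0.5668  0.5152 -0.8106  1.7848  0.4272  1.0321  1.8022] F [-0.0764  1.5377  0.024 ] w 0.08487046698933114
1 723 [272.3887   7.7981] z 0.15055991095378998 top mid [ 0.4771 -0.1065  0.1479] [ 0.4778 -0.1069  0.1475] 140
2 1305 [274.3494  34.2069] z 0.16276058448041256 top mid [ 0.4892 -0.0969  0.1601] [ 0.4895 -0.0968  0.1602] 704
3 2256 [84.5625 52.0359] z 0.16296206847618477 top mid [ 0.5575 -0.1743  0.1601] [ 0.5572 -0.1736  0.1601] 1094
4 1040 [257.4221 230.6567] z 0.16700996526161546 top mid [ 0.5851 -0.0371  0.1646] [ 0.5849 -0.0375  0.1652] 550
```

View pics/e1.png

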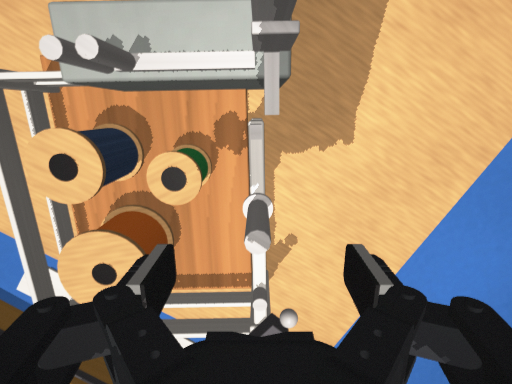

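```bash
python3 -m handwheel '[[[0.001,0.0005,-0.02,0,0,0.01,0.085],[0,0,-0.023,0,0,0,0.085],[0,0,0,0,0,0,0.085],[0,0,0,0,0,0,0.05],[0,0,0,0,0,0,0.025],[0,0,0,0,0,0,0.01],[0,0,0,0,0,0,0.005],[0,0,0,0,0,0,0.005],[0,0,0,0,0,0,0.005],[0,0,0,0,0,0,0.005]]]' 60
python3 look.py e2
```

```text
clock: 10.72
tcp_pos: [0.5869, -0.0373, 0.2088]
orientation: [-0.998, 2.978, -0.001]
contact_force: [-2.1, -1.0, 5.7]
grip_width: 0.0142
t 10.7167 tcp [ 0.5869 -0.0373  0.2088] z [ 0.0009 -0.0004 -1.    ] yaw y 127.06782843083073 q [ 0.5417  0.5632 -0.7835  1.8153  0.4781  0.9616  1.7715] F [-2.1409 -0.9556  5.7016] w 0.0141590475613691
1 3648 [45.8391 26.1409] z 0.16248631345172818 top mid [ 0.5557 -0.1691  0.1598] [ 0.5525 -0.1664  0.1599] 1059
2 1478 [283.8234  12.1062] z 0.15810259004432284 top mid [ 0.4915 -0.0955  0.1554] [ 0.4919 -0.0957  0.155 ] 280
5 4321 [259.467  260.3316] z 0.17999194749569902 top mid [ 0.5823 -0.042   0.1771] [ 0.5804 -0.0413  0.1772] 360
8 38 [197.5526 281.7105] z 0.17999854208866137 top mid [ 0.5961 -0.0606  0.1786] [ 0.5958 -0.0602  0.1789] 38
9 37 [321.     281.6486] z 0.179994219640598 top mid [ 0.5658 -0.0209  0.1782] [ 0.5662 -0.021   0.1788] 37
```

View pics/e2.png

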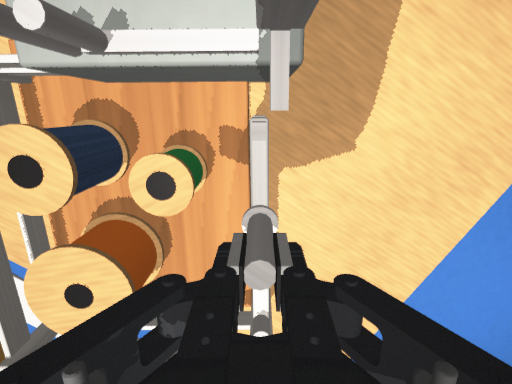

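```bash
python3 - <<'E'
from h import *
np.set_printoptions(precision=4,suppress=True)
th=np.radians(-52.8); x=np.array([np.cos(th),np.sin(th)]); y=np.array([-x[1],x[0]])
post=np.array([.5853,-.0375]); h=post+.125*y
prev=post
for a in np.radians(np.arange(0,86,6)):
    p=h+.125*(-np.sin(a)*x-np.cos(a)*y); print(round(np.degrees(a)),p,p-prev); prev=p
E
```

```text
0 [ 0.5853 -0.0375] [-0.  0.]
6 [ 0.5779 -0.0267] [-0.0074  0.0108]
12 [ 0.5718 -0.0151] [-0.0062  0.0115]
18 [ 0.5668 -0.003 ] [-0.0049  0.0121]
24 [0.5632 0.0095] [-0.0037  0.0126]
30 [0.5609 0.0224] [-0.0023  0.0129]
36 [0.5599 0.0355] [-0.001  0.013]
42 [0.5603 0.0485] [0.0004 0.0131]
48 [0.5621 0.0615] [0.0018 0.013 ]
54 [0.5652 0.0742] [0.0031 0.0127]
60 [0.5696 0.0865] [0.0044 0.0123]
66 [0.5753 0.0983] [0.0057 0.0118]
72 [0.5822 0.1094] [0.0069 0.0111]
78 [0.5902 0.1198] [0.008  0.0103]
84 [0.5993 0.1292] [0.0091 0.0094]
```

```bash
python3 -m handwheel '[[[-0.0074,0.0108,0,0,0,-0.105,0.005],[-0.0062,0.0115,0,0,0,-0.105,0.005],[-0.0049,0.0121,0,0,0,-0.105,0.005],[-0.0037,0.0126,0,0,0,-0.105,0.005],[0,0,0,0,0,0,0.005]]]' 70
python3 look.py f1 | head -1
```

```text
clock: 11.18
tcp_pos: [0.564, 0.0118, 0.2088]
orientation: [-0.354, 3.121, -0.001]
contact_force: [-1.5, -3.5, 8.0]
grip_width: 0.0138
t 11.1833 tcp [0.564  0.0118 0.2088] z [ 0.0008 -0.0003 -1.    ] yaw y 102.95795151823286 q [ 0.4139  0.5013 -0.7054  1.8754  0.4058  0.9116  1.3124] F [-1.4777 -3.4509  7.9674] w 0.013846489818487488
```

View pics/f1.png

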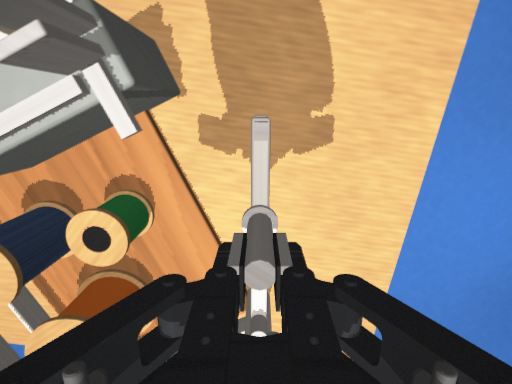

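The gate is moving with the gripper, about 24° open, post held at (260,250). Continuing through the detent.

```bash
python3 -m handwheel '[[[-0.0023,0.0129,0,0,0,-0.105,0.005],[-0.001,0.013,0,0,0,-0.105,0.005],[0.0004,0.0131,0,0,0,-0.105,0.005],[0.0018,0.013,0,0,0,-0.105,0.005],[0.0031,0.0127,0,0,0,-0.105,0.005],[0,0,0,0,0,0,0.005]]]'
python3 look.py f2 | head -1
```

```text
clock: 11.73
tcp_pos: [0.5669, 0.0761, 0.2088]
orientation: [0.465, 3.106, 0.001]
contact_force: [-4.8, 0.6, 11.9]
grip_width: 0.0135
t 11.7333 tcp [0.5669 0.0761 0.2088] z [ 0.001   0.0004 -1.    ] yaw y 72.9704343340247 q [ 0.2164  0.4847 -0.5924  1.8623  0.3398  0.8952  0.7356] F [-4.7904  0.6374 11.8805] w 0.013502084716037168
```

View pics/f2.png

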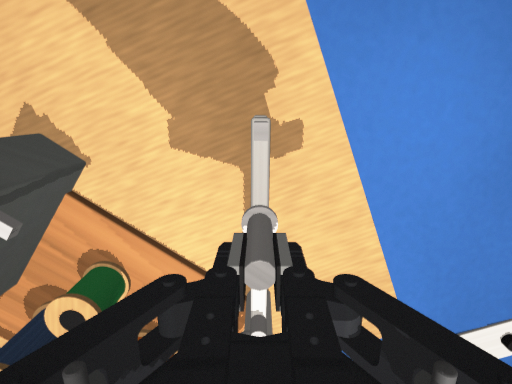

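```bash
python3 -m handwheel '[[[0.0044,0.0123,0,0,0,-0.105,0.005],[0.0057,0.0118,0,0,0,-0.105,0.005],[0.0069,0.0111,0,0,0,-0.105,0.005],[0.008,0.0103,0,0,0,-0.105,0.005],[0.0046,0.005,0,0,0,-0.05,0.005],[0,0,0,0,0,0,0.005],[0,0,0,0,0,0,0.005],[0,0,0,0,0,0,0.005]]]'
python3 look.py f3
python3 - <<'E'
from h import *
for n in ("scene","side"):
    p,d=r.grab_frame(n)
    x0,x1,y0,y1=(150,310,140,260) if n=='scene' else (170,330,110,230)
    cv2.imwrite(f"pics/g_{n}.png",cv2.resize(p[y0:y1,x0:x1,::-1],None,fx=5,fy=5,interpolation=cv2.INTER_CUBIC))
E
```

```text
clock: 12.45
tcp_pos: [0.5958, 0.1243, 0.2088]
orientation: [-1.17, -2.915, 0.002]
contact_force: [-5.8, -1.2, 12.7]
grip_width: 0.014
t 12.45 tcp [0.5958 0.1243 0.2088] z [-0.0012 -0.0007 -1.    ] yaw y 46.27455553884011 q [ 0.0505  0.5171 -0.4789  1.7788  0.2912  0.9177  0.2537] F [-5.7585 -1.1598 12.6619] w 0.014031615064202163
1 4276 [259.4362 260.3204] z 0.179996158119686 top mid [0.5896 0.1304 0.1772] [0.5893 0.1306 0.1773] 360
2 42 [197.4286 281.6429] z 0.17994812011969857 top mid [0.5729 0.112  0.1781] [0.5733 0.112  0.1789] 41
3 39 [321.2051 281.5385] z 0.179998710239267 top mid [0.6075 0.1479 0.1781] [0.6073 0.1477 0.1788] 39
```

View pics/f3.png

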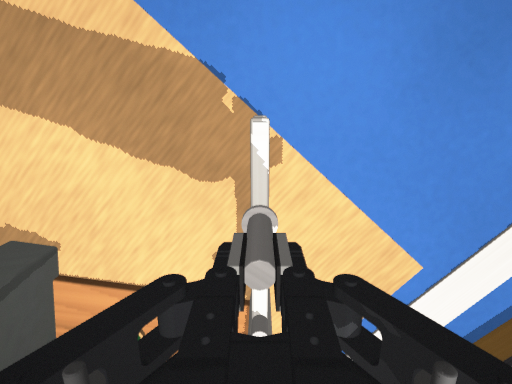

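View pics/g_scene.png

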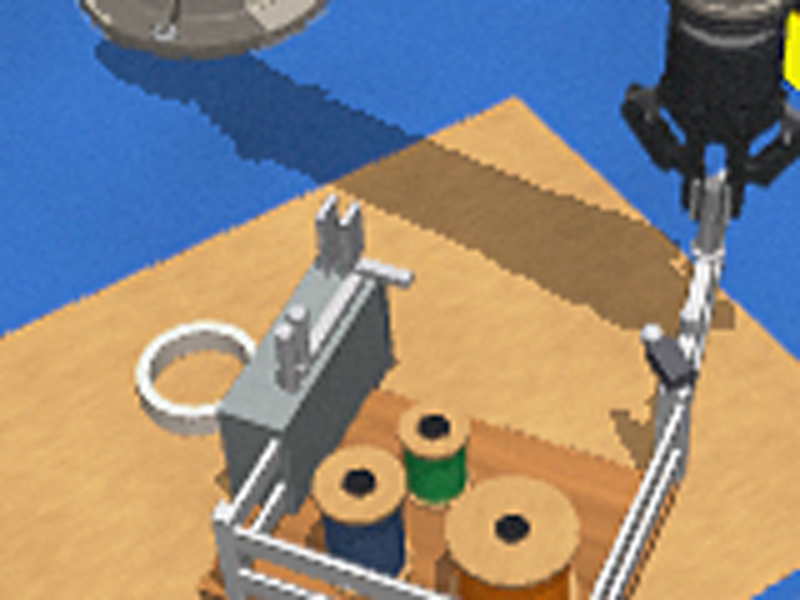

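View pics/g_side.png

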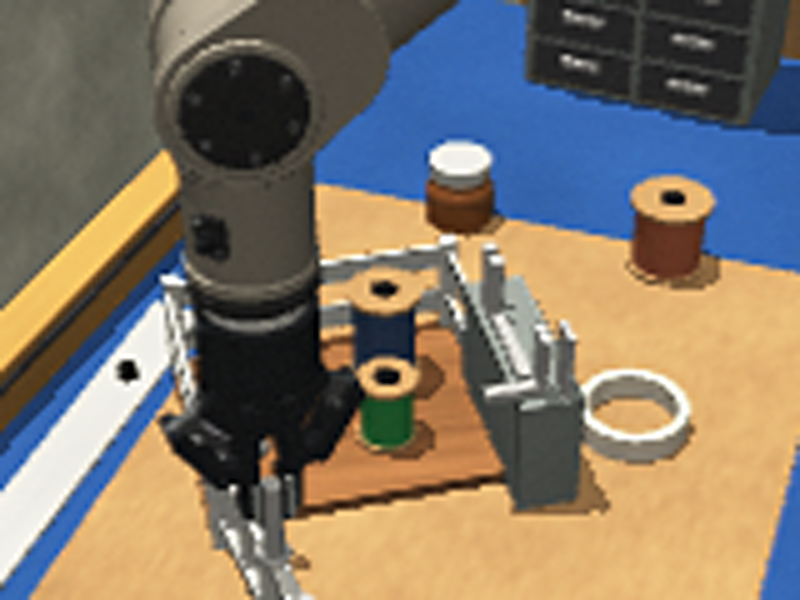

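```bash
python3 - <<'E'
from h import *
print(r.hand_in()); o=r.get_obs(); print(o['clock'],o['tcp_pos'],o['grip_width'],o['contact_force'])
E
```

```text
the job is handed in; nothing more can be done
None
the job is handed in; nothing more can be done
```

The reel pen is open and handed in, with the gripper still holding the grip post and the gate at about 81°. I squeezed the safety catch first, then the main catch, then swung the gate out past its detent.

- **Safety catch:** after I released it, the pins measured 17.8 mm apart centre to centre. Fully squeezed would be 18 mm.
- **Main catch:** the paddles also measured 17.8 mm apart after release, so it is fully squeezed too. The safety pins were still together at that point.
- **Gate:** the tool's turn gives 80.8° and the post's position about the hinge gives 81.2°. The stop is at about 86° and the task asked for 75° or more.
- **Grip:** the fingers read 14.0 mm on the 16 mm post at a 70 N setting, and no slip showed in the wrist pictures. They read about 2 mm under the true size on both catches as well. The pull back along the bench was about 6 N.
- **Other things:** the last scene and side pictures show the tape roll, jar, outside spool, small spool and tall spool standing where they were. The wide spool shows only in the scene picture, also in place. The bobbin and screwdriver were outside those cropped views, and the arm did not go near them.

The last reading before hand-in was at 12.5 s. The steady wrist force then was about 13 N vertically, well under the limit; I take it to come from the pads swinging forward as they close. After hand-in nothing could be read, so the final second of holding is unchecked. No check failed or disagreed.

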